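# Load a desiccator in two layers: seven moisture tins packed in the well, plate, wide tin

## Task

Finish loading the clear desiccator bowl with the tins of the seed moisture test: all seven small tins belong side by side, standing flat on the floor of its round well, but the five already in there are badly spread, so close them up and add the two from the bench. Then lay the white perforated plate flat on its ledge above them and stand the wide tin on the plate. Keep every tin upright throughout, and leave the other things on the bench where they are.

Things in the scene. Friction and masses are not known exactly. Their poses are not given: they have to be found in the camera images.
- desiccator: Clear round desiccator bowl, fixed, no lid on: 188 mm across the top flange, 95 mm high. Origin: centre of its underside, z up; any yaw. Inside, by height: white perforated floor at 30 mm; well 128 mm in diameter from 30 to 60 mm (just takes 7 small tins, one amid six); then 144 mm wide up to 80 mm; there a level ledge in a recess 165 mm in diameter, open up to the rim at 95 mm.
- well_floor (a point): Centre of the upper face of the well's floor, on which the seven small tins must stand (30 mm above the bench).
- ledge (a point): Centre of the ring ledge on which the upper plate is to lie, at the ledge's height (80 mm above the bench); the plate's underside comes to this height.
- tin_1: Small closed aluminium tin, rigid: upright cylinder 40 mm across, foot rounded over the lowest 4 mm, lid top 29 mm above the underside; on the lid a central black knob 12 mm across, 14 mm tall (top at 43 mm), to pick it up by from above. 70 g; the seven are alike. Origin: centre of its underside, z up. Starts in the well, one of four in a row along the wall, a few mm apart.
- tin_2: Small closed aluminium tin, rigid: upright cylinder 40 mm across, foot rounded over the lowest 4 mm, lid top 29 mm above the underside; on the lid a central black knob 12 mm across, 14 mm tall (top at 43 mm), to pick it up by from above. 70 g; the seven are alike. Origin: centre of its underside, z up. Starts in the well, one of four in a row along the wall, a few mm apart.
- tin_3: Small closed aluminium tin, rigid: upright cylinder 40 mm across, foot rounded over the lowest 4 mm, lid top 29 mm above the underside; on the lid a central black knob 12 mm across, 14 mm tall (top at 43 mm), to pick it up by from above. 70 g; the seven are alike. Origin: centre of its underside, z up. Starts in the well, one of four in a row along the wall, a few mm apart.
- tin_4: Small closed aluminium tin, rigid: upright cylinder 40 mm across, foot rounded over the lowest 4 mm, lid top 29 mm above the underside; on the lid a central black knob 12 mm across, 14 mm tall (top at 43 mm), to pick it up by from above. 70 g; the seven are alike. Origin: centre of its underside, z up. Starts in the well, one of four in a row along the wall, a few mm apart.
- tin_5: Small closed aluminium tin, rigid: upright cylinder 40 mm across, foot rounded over the lowest 4 mm, lid top 29 mm above the underside; on the lid a central black knob 12 mm across, 14 mm tall (top at 43 mm), to pick it up by from above. 70 g; the seven are alike. Origin: centre of its underside, z up. Starts astray in the well between its empty middle and the wall; slides freely.
- tin_6: Small closed aluminium tin, rigid: upright cylinder 40 mm across, foot rounded over the lowest 4 mm, lid top 29 mm above the underside; on the lid a central black knob 12 mm across, 14 mm tall (top at 43 mm), to pick it up by from above. 70 g; the seven are alike. Origin: centre of its underside, z up. At the start it stands on the bench.
- tin_7: Small closed aluminium tin, rigid: upright cylinder 40 mm across, foot rounded over the lowest 4 mm, lid top 29 mm above the underside; on the lid a central black knob 12 mm across, 14 mm tall (top at 43 mm), to pick it up by from above. 70 g; the seven are alike. Origin: centre of its underside, z up. At the start it stands on the bench.
- wide_tin: Wide, low aluminium tin of the same make, closed: 60 mm across, lid top 25 mm above the underside, central black knob 12 mm across and 14 mm tall on the lid (top at 39 mm). About 120 g. Origin at the centre of its underside, z up. Starts on the bench.
- upper_plate: Loose white perforated plate, a disc 160 mm in diameter, 5 mm thick (lower half of its edge relieved to 154 mm), with a steel knob in its centre, an upright cylinder 14 mm across, 21 mm tall above the plate, to pick it up by from above. 180 g. Origin: centre of its underside, z up. Starts flat on the bench, knob up. On the ledge it clears the knobs of the tins below by 7 mm.
- plate_top (a point): Centre of the upper face of the upper plate, at the foot of its knob. The wide tin fits beside the knob, its centre 38 to 50 mm from this point.
- forceps: Loose steel forceps, 118 mm long, lying on the bench: a bystander.
- timer: Loose white bench timer, 62x64x18 mm: a bystander.
- label_roll: Loose roll of green labels, 58 mm across, 20 mm high: a bystander.
- marker: Loose marker pen, 132 mm long, 10 mm thick: a bystander.

How it is judged (in metres and radians):
On the way, in this order (a step that is already met when the one before it is completed fails the run):
1. all seven small tins stand flat on the floor of the well (z of tin_1 in the frame of well_floor between -0.004 and 0.003 m and horizontal distance between each of tin_1, tin_2, tin_3, tin_4, tin_5, tin_6, tin_7 and well_floor below 0.047 m and angle between each of tin_1, tin_2, tin_3, tin_4, tin_5, tin_6, tin_7's own z axis and vertical below 0.06 rad and z of tin_2 in the frame of well_floor between -0.004 and 0.003 m and z of tin_3 in the frame of well_floor between -0.004 and 0.003 m and z of tin_4 in the frame of well_floor between -0.004 and 0.003 m and z of tin_5 in the frame of well_floor between -0.004 and 0.003 m and z of tin_6 in the frame of well_floor between -0.004 and 0.003 m and z of tin_7 in the frame of well_floor between -0.004 and 0.003 m), for 0.2 s.
2. the plate lies flat on its ledge with the seven tins under it (all of step 1 and z of upper_plate in the frame of ledge between -0.003 and 0.003 m and horizontal distance between upper_plate and ledge below 0.006 m and angle between upper_plate's own z axis and vertical below 0.03 rad), for 0.2 s.
At the end, for the whole second after the job is handed in: Seven small tins upright (0.06 rad) on the well floor (3 mm in height, centres within 47 mm of its axis); plate on the ledge (3 mm in height, 6 mm off centre, level to 0.03 rad); wide tin upright (0.06 rad) on the plate (3 mm in height, within 56 mm of its centre); all at rest (all of step 2 and z of wide_tin in the frame of plate_top between -0.003 and 0.003 m and horizontal distance between wide_tin and plate_top below 0.056 m and angle between wide_tin's own z axis and vertical below 0.06 rad and linear speed of each of tin_1, tin_2, tin_3, tin_4, tin_5, tin_6, tin_7, upper_plate, wide_tin below 0.02 m/s); the robot touches nothing.
It fails at once if a tin is tipped by more than 0.5 rad (about 30 degrees) (angle between any of tin_1, tin_2, tin_3, tin_4, tin_5, tin_6, tin_7, wide_tin's own z axis and vertical above 0.5 rad).
It fails at once if a bystander (forceps, timer, label roll, marker) is moved by more than 30 mm (distance of any of forceps, timer, label_roll, marker from where it was at the start of the episode above 0.03 m).
It also fails if it takes over 70 s, if anything falls off the work surface, if the arm or the gripper's body presses on something with over 40 N, if the wrist force passes 120 N, or if a joint passes its speed limit or range.

## Robot

A 7-joint arm with a two-finger parallel gripper is mounted at the origin on the work surface; the furniture and walls round the work are solid. World frame = base frame: x ahead of the robot, y to its left, z up, the work surface at z = 0. Lengths are in mm, angles in rad, forces in N, time in s.
With the tool pointing down it reaches from about 400 to 925 mm from the base axis. Payload 4.1 kg.
Tool frame: the origin (TCP) lies between the finger pads; the fingertips stand 17 mm ahead of it and the grasp point (between the pads) lies 2 mm behind it; z points along the fingers, y is the line along which they close (so a half turn about z gives the same grasp; the last joint's range is limited). The gripper opens to 85 mm and grips with 20 to 120 N. Pads are 22 mm wide; open, the fingers measure 114 mm over their backs; the gripper's body (76 mm by 85 mm) begins 54 mm behind the grasp point. The pads swing forward as they close: fully open they stand 13 mm farther back than shut.
Start: joints at [-1.43, 0.398, 0.045, 1.537, -0.019, 1.207, -0.051], TCP at [154.356, 631.439, 248.347] pointing down, gripper open.
Joint ranges: [-2.82, 2.82], [-0.49, 2.23], [-1.37, 1.46], [0, 2.46], [-1.36, 4.5], [0.23, 2], [-2.94, 2.94]. Speed limits (rad/s): [2.57, 2.57, 3.14, 3.14, 3.14, 3.14, 3.14].

## Interface

Orientations are given as a rotation vector (axis times angle).
In Python, from rig import ctrl, gripper_to, planner, eyes, finder, readout gives the robot as it stands. Calls block until the motion is done:
- ctrl.move_ptp(position, orientation): joint-space move of the TCP to a pose.
- ctrl.servo_line(position, orientation=None, speed=150, f_stop=None): straight line of the TCP; orientation=None keeps the orientation; speed is the mean speed in mm/s. With f_stop (N) it stops when the force on the tool has changed by that much, and returns True; else False.
- ctrl.set_joints(angles): joint-space move.
- gripper_to(opening, f_grip=None): opening from 0.0 (shut) to 1.0 (fully open); f_grip is the grip in N (None keeps the last); returns when the fingers have stopped.
- ctrl.dwell(seconds).
- planner.ik(position, orientation): joint angles nearest the present ones, or None.
- eyes.capture(name): name is "scene" or "top" or "wrist"; returns a dict with "pixels" (400x640x3 uint8, blue, green, red), "depth" (400x640 float32, mm along the optical axis (not along the pixel's ray), 0 where there is no reading), "fovy" (degrees; the focal length in pixels is half the picture's height over the tangent of half this angle, whatever the lens; pixels are square), "cx", "cy" (the principal point, pixels), "pose" (4x4, takes a point from camera to world coordinates). Camera axes: x right, y down, z forward; pixel columns grow to the right and rows downward; lengths in mm; the calibration is good to about 2 mm. A picture is of the moment at which its call begins.
A pose or a line that the arm cannot do raises ctrl.PlanningError and nothing moves.
- ctrl.finish_job(): hands the job in; it is judged then, once.
Trained networks look in a picture, given as the dict that the camera call returned (one of the last four; its "shot" number tells which), for a name from the list of things; names that differ only in an ending like _2 or _b are one class to them, and where a whole thing is asked for, a point or a joint stands for the part that bears it (a point fixed in the world has none). Each returns a list of dicts, best first, with "score" (0 to 1); they miss things now and then, are a little off and sometimes report something else, mostly with a low value. They report only what shows in the picture. A call takes as long as a camera call.
- finder.silhouettes(picture, target): "region" (400x640 bool, what is visible of it) and "at" ([row, column] in pixels, amid what is visible of it).
Readings, each from a call of its own:
- readout.current_time(): time.
- readout.current_qpos(): joint angles.
- readout.current_qd(): joint speeds.
- readout.current_tau(): joint torques, N m.
- readout.current_tool_pos(): TCP position.
- readout.current_orientation(): TCP orientation.
- readout.current_wrist_force(): force on the tool from outside, world axes, zero at the start.
- readout.current_ft_torque(): the same for the moment, N m.
- readout.current_finger_gap(): opening from 0.0 (shut) to 1.0 (fully open).
- readout.current_finger_force(): force on a finger pad.
Only numpy, scipy, OpenCV 4.12 (cv2) and the standard library are available. Lean on these libraries where they do the work, as an engineer would, in place of code of your own. Each camera call takes 0.05 s, during which the arm holds its last target. There are 200 camera calls.

## Working session

There is one attempt and no reset: what is moved stays moved. The work goes in short steps, each a Python script; the robot and the scene stay as the last script left them, time stands still between calls to the robot, and variables do not carry over. Pictures are saved under pics/ and viewed, at most 10 in all, crops included, and the job is handed in when it is done.

```bash
ls; mkdir -p pics; cat > h.py <<'E'
import numpy as np, cv2
from rig import ctrl, gripper_to, planner, eyes, finder, readout
def foc(p): return 200/np.tan(np.radians(p["fovy"])/2)
def cloud(p):
    f=foc(p); v,u=np.mgrid[0:400,0:640]; z=p["depth"].astype(float)
    c=np.stack([(u-p["cx"])/f*z,(v-p["cy"])/f*z,z],-1); P=np.array(p["pose"])
    return c@P[:3,:3].T+P[:3,3]
def at_z(p,row,col,h):
    f=foc(p);P=np.array(p["pose"]); d=P[:3,:3]@[(col-p["cx"])/f,(row-p["cy"])/f,1]
    return P[:3,3]+d*(h-P[2,3])/d[2]
E
python3 - <<'E'
from h import *
for n in ("scene","top","wrist"):
    p=eyes.capture(n); cv2.imwrite(f"pics/{n}0.png",p["pixels"]); print(n,p["fovy"],np.round(p["pose"],3).tolist(),(p["depth"]>0).mean())
    np.savez(f"{n}0.npz",**{k:v for k,v in p.items()})
    if n=="wrist": continue
    C=cloud(p)
    for t in ("desiccator","tin_1","wide_tin","upper_plate","forceps","timer","label_roll","marker"):
        for d in finder.silhouettes(p,t):
            r=d["region"]&(p["depth"]>0); X=C[r]
            print(n,t,round(d["score"],2),np.round(d["at"]),r.sum(),np.round(np.median(X,0)) if len(X) else None, np.round(np.percentile(X[:,2],97)) if len(X) else None)
print(readout.current_time(),readout.current_orientation(),readout.current_qpos())
E
```

```text
pics
rig.py
scene 51.30013979507755 [[-0.858, -0.375, 0.351, 210.002], [-0.514, 0.618, -0.595, 610.272], [0.006, -0.691, -0.723, 802.941], [0.0, 0.0, 0.0, 1.0]] 0.9958515625
scene desiccator 0.77 [179. 314.] 2916 [605. -36.  75.] 96.0
scene tin_1 0.89 [290. 314.] 358 [461. 217.  27.] 42.0
scene tin_1 0.57 [183. 308.] 187 [620. -31.  57.] 72.0
scene tin_1 0.54 [317. 258.] 357 [525. 326.  27.] 43.0
scene tin_1 0.48 [195. 304.] 120 [610.  14.  58.] 72.0
scene tin_1 0.48 [199. 320.] 91 [573.   4.  58.] 72.0
scene tin_1 0.45 [194. 333.] 151 [557. -33.  57.] 72.0
scene tin_1 0.44 [180. 328.] 173 [589. -61.  57.] 72.0
scene wide_tin 0.75 [271. 272.] 586 [567. 222.  23.] 37.0
scene upper_plate 0.95 [156. 362.] 1310 [ 578. -248.    4.] 9.0
scene upper_plate 0.59 [215. 388.] 261 [418. -58.  18.] 72.0
scene upper_plate 0.53 [192. 333.] 167 [558. -34.  57.] 72.0
scene forceps 0.6 [301. 219.] 9 [632. 324.   8.] 9.0
scene forceps 0.6 [182. 317.] 3109 [606. -38.  74.] 96.0
scene timer 0.75 [243. 239.] 575 [684. 195.  16.] 19.0
scene label_roll 0.82 [217. 386.] 248 [419. -60.  18.] 21.0
scene label_
[... 849 characters left out ...]
324.   4.] 12.0
top forceps 0.36 [184. 332.] 2731 [607. -30.  78.] 97.0
top timer 0.72 [166. 259.] 425 [684. 183.  16.] 21.0
top timer 0.43 [238. 428.] 96 [ 456. -306.    8.] 12.0
top timer 0.22 [203. 340.] 162 [554. -42.  58.] 72.0
top label_roll 0.8 [258. 348.] 245 [405. -72.  19.] 24.0
top marker 0.45 [240. 427.] 141 [ 450. -312.    8.] 12.0
top marker 0.34 [174. 222.] 91 [659. 301.   3.] 12.0
wrist 71.45817916751176 [[0.236, 0.931, 0.278, 83.089], [0.972, -0.227, -0.067, 649.531], [0.001, 0.286, -0.958, 374.727], [0.0, 0.0, 0.0, 1.0]] 0.99596484375
0.95 [-3.75646893e-01 -3.11905139e+00 -3.44370754e-04] [-1.43000623  0.39835772  0.04508601  1.53655061 -0.01872614  1.20688731
 -0.05070582]
```

```bash
cat >> h.py <<'E'
from scipy.spatial.transform import Rotation as Ro
def down(a):
    "tool down, closing axis y at world angle a (rad)"
    y=np.array([np.cos(a),np.sin(a),0]); z=np.array([0,0,-1.]); return Ro.from_matrix(np.stack([np.cross(y,z),y,z],1)).as_rotvec()
def yaw():
    y=Ro.from_rotvec(readout.current_orientation()).as_matrix()[:,1]; return np.arctan2(y[1],y[0])
def shot(n,name):
    p=eyes.capture(n); cv2.imwrite(f"pics/{name}.png",p["pixels"]); np.savez(f"{name}.npz",**p); return p
E
python3 - <<'E'
from h import *
a=yaw(); print("yaw",a)
for a2 in (np.pi/2,-np.pi/2,0,np.pi):
    for P in ((480,250,270),(560,-30,300),(580,-250,250)):
        q=planner.ik(P,down(a2)); print(round(a2,2),P,None if q is None else np.round(q,2))
E
```

```text
yaw 1.3310783762221163
1.57 (480, 250, 270) [-0.83  0.19  0.32  1.78 -0.06  1.18  1.07]
1.57 (560, -30, 300) [-0.74  0.29  0.89  1.7  -0.24  1.27  1.78]
1.57 (580, -250, 250) [-0.29  0.51  0.9   1.6  -0.41  1.24  2.26]
-1.57 (480, 250, 270) [-1.15  0.23  0.7   1.78 -0.16  1.19 -1.97]
-1.57 (560, -30, 300) [-0.84  0.34  1.05  1.7  -0.31  1.28 -1.3 ]
-1.57 (580, -250, 250) [-0.42  0.65  1.18  1.6  -0.61  1.32 -0.72]
0 (480, 250, 270) [-1.04  0.21  0.57  1.78 -0.12  1.18 -0.44]
0 (560, -30, 300) [-0.78  0.3   0.95  1.7  -0.26  1.27  0.23]
0 (580, -250, 250) [-0.43  0.66  1.2   1.6  -0.63  1.32  0.86]
3.14 (480, 250, 270) [-0.66  0.19  0.12  1.77 -0.02  1.18  2.61]
3.14 (560, -30, 300) [-0.95  0.46  1.27  1.7  -0.45  1.32 -2.73]
3.14 (580, -250, 250) [-0.45  0.7   1.27  1.6  -0.68  1.35 -2.23]
```

View pics/top0.png

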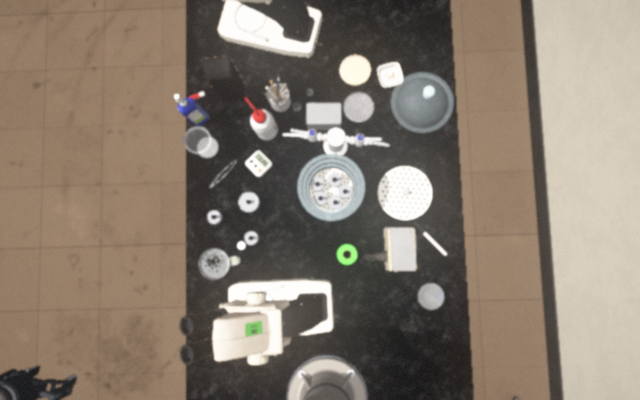

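```bash
python3 - <<'E'
from h import *
for n in ("top0","scene0"):
    C=cloud(np.load(n+".npz"))
    g={}
    for x in range(350,800,50):
        print(n,x,[int(np.max(C[(abs(C[...,0]-x)<25)&(abs(C[...,1]-y)<25)][:,2],initial=-1)) for y in range(400,-401,-50)])
ctrl.move_ptp((470,260,330),down(np.pi/2)); shot("wrist","w1"); print(readout.current_time())
ctrl.move_ptp((590,-60,300),down(0)); shot("wrist","w2"); print(readout.current_time())
ctrl.servo_line((550,-20,300)); shot("wrist","w3"); print(readout.current_time())
E
python3 -c "
import cv2,numpy as np
cv2.imwrite('pics/m.png',cv2.resize(np.vstack([cv2.imread(f'pics/w{i}.png') for i in (1,2)]),None,fx=.75,fy=.75))"
```

```text
top0 350 [6, 18, 18, 34, 36, 291, 35, 35, 34, 5, 5, 7, 105, 104, 5, 7, 5]
top0 400 [6, 17, 21, 60, 6, 6, 8, 4, 5, 25, 58, 67, 106, 106, 4, 12, 6]
top0 450 [5, 17, 16, 28, 44, 7, 5, 8, 5, 1196, 22, 6, 106, 105, 12, 13, 6]
top0 500 [5, 30, 46, 5, 31, 4, 7, 94, 99, 101, 101, 4, 101, 102, 11, 5, 4]
top0 550 [5, 31, 42, 27, 43, 6, 5, 98, 97, 90, 99, 6, 11, 10, 10, 7, 5]
top0 600 [5, 15, 5, 28, 28, 4, 5, 98, 76, 75, 98, 9, 9, 28, 10, 7, 7]
top0 650 [5, 7, 14, 10, 22, 24, 7, 99, 97, 98, 98, 6, 8, 9, 11, 5, 5]
top0 700 [95, 100, 101, 7, 21, 22, 5, 5, 99, 113, 131, 135, 87, 6, 5, 4, 4]
top0 750 [98, 99, 103, 4, 121, 149, 85, 134, 131, 115, 131, 123, 6, 5, 6, 7, 5]
scene0 350 [2, 17, 17, 34, 277, 291, 13, 3, -1, -1, -1, 57, 101, 103, 3, 3, 3]
scene0 400 [3, 17, 45, 59, 2, 3, 4, 3, 3, 22, 59, 66, 103, 103, 0, 2, 2]
scene0 450 [3, 16, 17, 30, 45, 3, 3, 3, 2, 22, 21, 70, 103, 102, -1, 1, 2]
scene0 500 [2, 30, 42, 29, 29, 3, 3, 96, 98, 97, 95, 3, 101, 102, 5, 1, 3]
scene0 550 [3, 45, 44, 26, 40, 3, 2, 97, 96, 94, 97, 7, 8, 8, 9, 2, 3]
scene0 600 [4, 9, 4, 26, 38, 3, 4, 98, 73, 74, 96, -1, 8, 27, 8, 2, 2]
scene0 650 [4, 9, 10, 4, 20, 18, 4, 97, 95, 95, 96, -1, 9, 7, 6, 3, 3]
scene0 700 [99, 98, 96, 18, 21, 18, 4, 4, 109, 111, 129, 132, 81, 3, 2, 2, 2]
scene0 750 [98, 95, 98, 3, 119, 144, 133, 131, 130, 112, 129, 124, 3, 3, 2, 4, 3]
2.8
4.1417
4.7167
```

View pics/m.png

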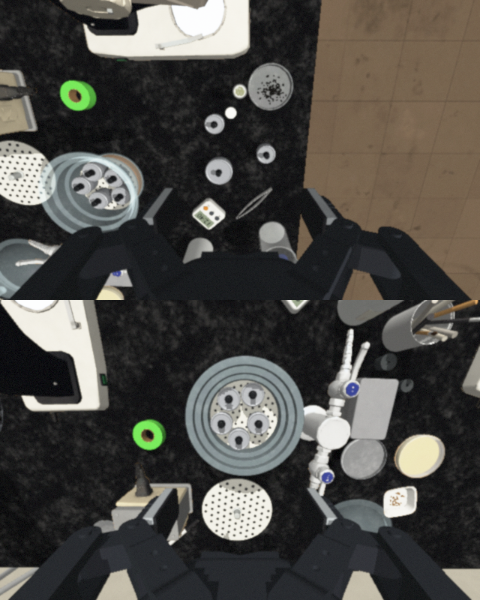

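```bash
cat >> h.py <<'E'
from scipy.optimize import least_squares
def circ(X,r0=None):
    c=np.median(X,0); r=least_squares(lambda q:np.hypot(X[:,0]-q[0],X[:,1]-q[1])-(q[2] if r0 is None else r0),[*c,r0 or 30.],loss="soft_l1",f_scale=1.).x; return r
def blobs(p,zlo,zhi,box,amin=8,amax=400,dark=None):
    C=cloud(p); x0,x1,y0,y1=box
    m=(C[...,2]>zlo)&(C[...,2]<zhi)&(C[...,0]>x0)&(C[...,0]<x1)&(C[...,1]>y0)&(C[...,1]<y1)
    if dark: m&=p["pixels"].max(2)<dark
    n,l,s,ce=cv2.connectedComponentsWithStats(m.astype(np.uint8))
    return [(np.round(C[l==i].mean(0),1),s[i,4],np.round(at_z(p,ce[i][1],ce[i][0],C[l==i][:,2].mean())[:2],1)) for i in range(1,n) if amin<=s[i,4]<=amax]
E
python3 - <<'E'
from h import *
for n in ("w2","w3","top0","scene0"):
    p=np.load(n+".npz"); print(n)
    for b in blobs(p,66,80,(520,680,-110,60),4): print(b)
    C=cloud(p); m=(abs(C[...,2]-95)<4)&(np.hypot(C[...,0]-592,C[...,1]+32)<130)&(np.hypot(C[...,0]-592,C[...,1]+32)>70)
    X=C[m]; print("rim",m.sum(),X.mean(0),np.histogram(X[:,2],np.arange(91,100))[0])
    d=np.hypot(X[:,0]-592,X[:,1]+32); 
    # outer edge: per-angle max radius
    a=np.arctan2(X[:,1]+32,X[:,0]-592); k=((a+np.pi)/(2*np.pi)*72).astype(int)
    for f in (max,min):
        E=np.array([X[k==i][f(range((k==i).sum()),key=lambda j:d[k==i][j])][:2] for i in range(72) if (k==i).any()])
        print("circ",circ(E),len(E))
for n in ("w1","top0","scene0"):
    p=np.load(n+".npz"); print(n)
    for b in blobs(p,32,48,(430,620,170,360),4): print(b)
    for b in blobs(p,19,32,(430,620,170,360),60,4000): print(b)
for n in ("w2","w3","top0","scene0"):
    p=np.load(n+".npz"); print(n)
    for b in blobs(p,14,35,(520,650,-330,-170),4): print(b)
    C=cloud(p); m=(abs(C[...,2]-5)<5)&(p["pixels"].min(2)>120)&(np.hypot(C[...,0]-583,C[...,1]+250)<110); print(m.sum(),C[m].mean(0),)
E
```

```text
w2
(array([603.4,  46.3,  79.8]), np.int32(5), array([603.4,  46.3]))
(array([610.5,  45.7,  79.5]), np.int32(4), array([610.5,  45.7]))
(array([566.5,  43.9,  79.8]), np.int32(4), array([566.5,  43.9]))
(array([623.3,  44.7,  79.7]), np.int32(4), array([623.3,  44.7]))
(array([585.4,  41.2,  74. ]), np.int32(28), array([585.4,  41.2]))
(array([637.9,  38.5,  79.6]), np.int32(4), array([637.9,  38.5]))
(array([545.3,  29.3,  79.5]), np.int32(5), array([545.3,  29.3]))
(array([611.5,   9.3,  73.3]), np.int32(78), array([611.5,   9.3]))
(array([525.9,   6.8,  79.7]), np.int32(4), array([525.9,   6.8]))
(array([570.9,   2. ,  73.2]), np.int32(76), array([570.9,   2. ]))
(array([667.5,   2.6,  79.7]), np.int32(5), array([667.5,   2.6]))
(array([671.8,  -6.8,  79.5]), np.int32(5), array([671.8,  -6.8]))
(array([521.2, -15.4,  79.6]), np.int32(5), array([521.2, -15.4]))
(array([558. , -39.7,  72.9]), np.int32(75), array([558. , -39.7]))
(array([622.4, -39.3,  73.2]), np.int32(69), array([622.4, -39.3]))
(array([676.9, -43.1,  79.8]), np.int32(4), array([676.9, -43.1]))
(array([588.3, -68.2
[... 5338 characters left out ...]
2, 220.1,  23.3]), np.int32(475), array([570.2, 220.3]))
(array([463.3, 214.8,  26.9]), np.int32(242), array([463.3, 214.8]))
(array([527.3, 323.1,  27.1]), np.int32(267), array([527.3, 323.2]))
w2
(array([ 584.4, -246.4,   23.7]), np.int32(76), array([ 584.4, -246.4]))
5762 [ 582.99959701 -246.25512277    5.63300949]
w3
(array([ 584.2, -246. ,   23.4]), np.int32(76), array([ 584.2, -246. ]))
5295 [ 582.89437744 -245.33714956    5.62293344]
top0
(array([ 582.6, -250.4,   23.9]), np.int32(22), array([ 582.6, -250.4]))
2246 [ 582.10497115 -250.26342037    4.4292727 ]
scene0
(array([ 586.3, -243.1,   21.2]), np.int32(24), array([ 586.3, -243.1]))
1331 [ 581.13001501 -251.7390295     4.13368219]
```

```bash
cat >> h.py <<'E'
B=np.array([597.8,-29.4]); OPEN=0.35
ring=lambda deg,r=42.: B+r*np.array([np.cos(np.radians(deg)),np.sin(np.radians(deg))])
def go(xy,z,a):
    q0=np.array(readout.current_qpos()); best=None
    for k in (-1,0,1):
        q=planner.ik((*xy,z),down(a+k*np.pi))
        if q is not None:
            c=np.abs(np.array(q)-q0).max()
            if best is None or c<best[0]: best=(c,down(a+k*np.pi))
    ctrl.move_ptp((*xy,z),best[1])
def line(xy,z,v=150,f=None): return ctrl.servo_line((float(xy[0]),float(xy[1]),float(z)),speed=v,f_stop=f)
def say(t): print(t,"t%.1f gap %.3f F %.1f"%(readout.current_time(),readout.current_finger_gap(),readout.current_finger_force()),np.round(readout.current_tool_pos(),1),np.round(readout.current_wrist_force(),1))
E
cat > shift.py <<'E'
from h import *
def shift(a,b,yaw0,yaw1=None,z=79,up=3):
    go(a,105,yaw0); hit=line(a,z,150,15); gripper_to(0,40); say("grip hit=%s"%hit)
    line(a,z+up,60); line(b,z+up,60); hit=line(b,z,40,15); say("placed hit=%s"%hit); gripper_to(OPEN); line(b,105)
E
python3 - <<'E'
from shift import *
gripper_to(OPEN); r=np.radians
shift((557.7,-39.6),ring(191),r(101)); shift((588,-68),ring(251),r(161)); shift((622.2,-39.2),B,r(90))
go((590,-60),300,0); p=shot("wrist","w4")
for b in blobs(p,70,76,(540,660,-80,30),30): print(b[0],np.round(b[0][:2]-B,1),np.round(np.hypot(*(b[0][:2]-B)),1))
say("")
E
```

```text
grip hit=False t6.9 gap 0.111 F 39.1 [558.5 -39.8  79.9] [ 0.4 -0.4  2.8]
placed hit=False t7.7 gap 0.111 F 39.4 [557.2 -37.9  79.7] [-1.5 -0.6  5.5]
grip hit=False t9.9 gap 0.110 F 39.0 [588.3 -68.   79.5] [ 0.5 -0.3 -0.1]
placed hit=False t10.6 gap 0.116 F 39.2 [584.9 -69.4  79.4] [ 0.5 -0.1  2.5]
grip hit=False t12.9 gap 0.111 F 39.0 [622.5 -39.3  79.6] [-0.6 -0.6 -0.3]
placed hit=False t14.0 gap 0.113 F 39.2 [598.6 -29.8  79.4] [-0.4  0.2  2.3]
[611.3   9.5  73.5] [13.5 38.9] 41.2
[570.1   2.5  73.3] [-27.7  31.9] 42.2
[599.  -29.2  73.5] [1.2 0.2] 1.2
[556.3 -37.2  73.4] [-41.5  -7.8] 42.2
[584.3 -69.9  73.3] [-13.5 -40.5] 42.7
 t15.9 gap 0.350 F 0.0 [589.5 -59.5 298.5] [ 0.7  0.9 -0.1]
```

```bash
python3 - <<'E'
from h import *
for n in ("w2","w4","top0","w1"):
    C=cloud(np.load(n+".npz")).reshape(-1,3)
    for lo,hi in ((100,115),(115,125),(125,160)):
        m=(C[:,2]>lo)&(C[:,2]<hi)&(C[:,0]>650)&(C[:,0]<760)&(abs(C[:,1]+30)<110)
        X=C[m]
        if len(X): print(n,lo,[ (y,int(X[abs(X[:,1]-y)<10][:,0].min())) for y in range(-130,80,20) if (abs(X[:,1]-y)<10).any()])
    m=(np.hypot(C[:,0]-450,C[:,1]-240)<14); print("cap",C[m][:,2].max() if m.any() else None, [tuple(np.round(x)) for x in C[m&(C[:,2]>15)][:3]])
E
```

```text
w2 100 [(-130, 714), (-110, 711), (-90, 718), (-70, 712), (-50, 708), (-30, 709), (-10, 731), (10, 729), (30, 729), (50, 742)]
w2 115 [(-130, 717), (-110, 713), (10, 731), (30, 731), (50, 742), (70, 745)]
w2 125 [(-130, 716), (-110, 713), (10, 731), (30, 731), (50, 744), (70, 745)]
cap None []
w4 100 [(-130, 714), (-110, 711), (-90, 717), (-70, 712), (-50, 708), (-30, 709), (-10, 731), (10, 729), (30, 729), (50, 741)]
w4 115 [(-130, 717), (-110, 713), (-90, 724), (10, 731), (30, 731), (50, 742), (70, 746)]
w4 125 [(-130, 717), (-110, 713), (10, 731), (30, 731), (50, 744), (70, 746)]
cap None []
top0 100 [(-130, 711), (-110, 710), (-90, 721), (-70, 710), (-50, 707), (-30, 710), (-10, 733), (10, 729), (30, 729), (50, 741)]
top0 115 [(-130, 714), (-110, 712), (-30, 729), (10, 730), (30, 732), (50, 743)]
top0 125 [(-130, 717), (-110, 714), (10, 731), (30, 734), (50, 745), (70, 745)]
cap 14.29054800114227 []
w1 100 [(-130, 716), (-110, 712)]
w1 115 [(-130, 717), (-110, 713), (30, 740)]
w1 125 [(-130, 720), (-110, 712), (10, 740), (30, 738)]
cap 415.16759924716763 [(np.float64(452.0), np.float64(226.0), np.float64(25.0)), (np.float64(453.0), np.float64(227.0), np.float64(29.0)), (np.float64(454.0), np.float64(228.0), np.float64(23.0))]
```

```bash
cat > pp.py <<'E'
from h import *
def pick(xy,z,a,grip=40,zup=200,op=OPEN):
    go(xy,z+60,a); e=np.array(readout.current_tool_pos())[:2]-xy; hit=line(np.array(xy)-e,z,150,15); gripper_to(0,grip); say("grip hit=%s"%hit); line(np.array(xy)-e,zup,300)
def corr(xy,z,v=200):
    line(xy,z,v); ctrl.dwell(.15); e=np.array(readout.current_tool_pos())[:2]-xy; return np.array(xy)-e
E
python3 - <<'E'
from pp import *
r=np.radians
pick((462.3,210.7),49,r(45)); s=ring(11.1,42.5)
go(s,200,r(101)); c=corr(s,113); print(c-s); say("above"); hit=line(c,79,60,15); say("hit=%s"%hit)
E
```

```text
grip hit=False t18.1 gap 0.109 F 39.2 [461.7 212.   50.1] [-0.3 -1.2  3.7]
[-0.95230653  0.07996707]
above t20.8 gap 0.110 F 39.0 [640.5 -21.3 114.6] [ 1.2 -0.6 -0.6]
hit=True t21.1 gap 0.108 F 39.7 [643.  -21.5 103.1] [-0.5 -0.   6.2]
```

```bash
python3 - <<'E'
from pp import *
ctrl.dwell(.1); say("now"); print(np.round(Ro.from_rotvec(readout.current_orientation()).as_matrix()[:,2],4))
p=shot("wrist","w5"); q=shot("top","t5")
for n in ("w5",):
  for b in blobs(p,62,110,(540,680,-80,30),30): print(b[0],np.round(b[0][:2]-B,1),b[1])
E
python3 -c "
import cv2,numpy as np
a=cv2.imread('pics/w5.png');b=cv2.resize(cv2.imread('pics/t5.png')[130:240,270:400],(640,540))
cv2.imwrite('pics/m5.png',cv2.resize(np.vstack([a,b]),None,fx=.63,fy=.63))"
```

```text
now t21.2 gap 0.113 F 39.7 [642.6 -21.5 103.4] [ 0.6 -0.3  4.6]
[ 8.3e-03 -1.0e-04 -1.0e+00]
[614.2   8.8  71. ] [16.4 38.2] 360
[601.6 -29.3  70.9] [3.8 0.1] 370
```

View pics/m5.png

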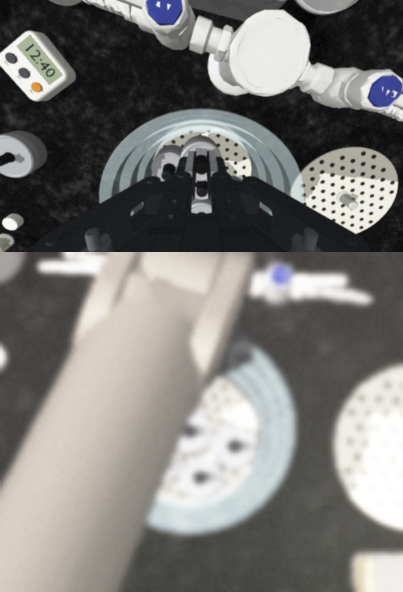

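```bash
python3 - <<'E'
from pp import *
line(readout.current_tool_pos()[:2],135,150); ctrl.dwell(.2); say("up"); T=np.array(readout.current_tool_pos())
p=shot("wrist","w6"); C=cloud(p); d=C-T
m=(np.hypot(d[...,0],d[...,1])<30)&(abs(d[...,2]+21.5)<5)   # lid ~ TCP-50+29
print(m.sum(),np.histogram(d[m][:,2],np.arange(-27,-16))[0])
m&=abs(d[...,2]+21)<2.5
X=d[m]; print(X.min(0),X.max(0))
from scipy.ndimage import binary_erosion
e=m&~binary_erosion(m); 
img=cv2.resize(p["pixels"][180:330,220:420],None,fx=4,fy=4,interpolation=cv2.INTER_CUBIC); 
k=cv2.resize(m[180:330,220:420].astype(np.uint8),None,fx=4,fy=4,interpolation=0); img[...,2]=np.where(k>0,np.maximum(img[...,2],150),img[...,2]); cv2.imwrite("pics/m6.png",img)
for dd in finder.silhouettes(p,"tin_1"): 
    R=dd["region"]; print(round(dd["score"],2),dd["at"],R.sum(),np.round(np.median(C[R],0)),[np.flatnonzero(R.any(1))[[0,-1]].tolist(),np.flatnonzero(R.any(0))[[0,-1]].tolist()])
E
```

```text
up t21.9 gap 0.115 F 39.0 [641.8 -21.3 133.7] [ 0.5 -0.7 -0.7]
1364 [ 11  36  38  39 168 531 401  96  20  13]
[-23.8551578  -18.22728921 -23.47689599] [ 16.89909508  20.35494595 -18.50806113]
0.83 [271.7, 372.9] 486 [602. -73.  56.] [[259, 286], [358, 384]]
0.65 [288.6, 322.4] 124 [583. -31.  59.] [[283, 290], [311, 329]]
0.58 [239.8, 270.5] 1629 [617.  12.  59.] [[216, 269], [251, 295]]
0.56 [315.9, 317.4] 1001 [560. -36.  59.] [[291, 333], [304, 336]]
0.53 [275.8, 265.0] 282 [582.  14.  58.] [[268, 287], [255, 279]]
```

View pics/m6.png

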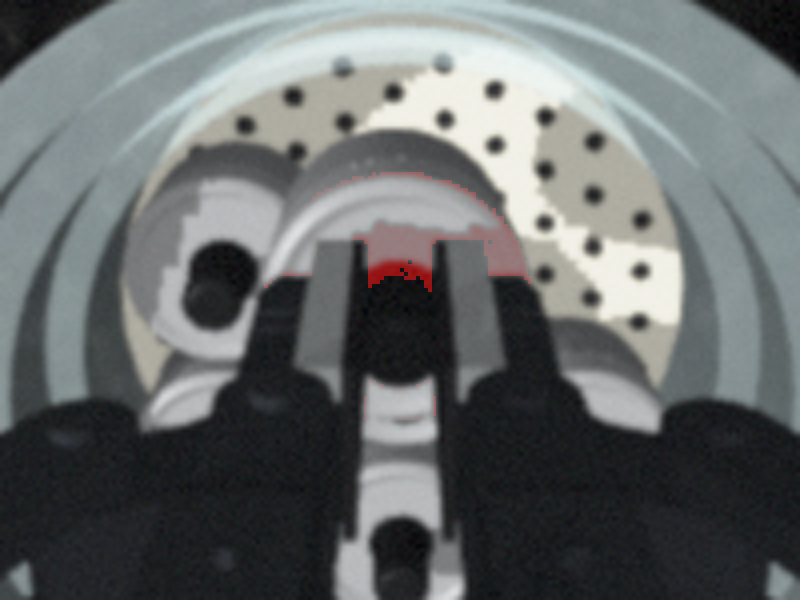

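```bash
python3 - <<'E'
from pp import *
p=np.load("w6.npz"); C=cloud(p)
for n in ("w4","w5","w6"):
    q=np.load(n+".npz")
    for b in blobs(q,71.3,76,(540,650,-80,30),25): print(n,b[0],b[1])
    D=cloud(q)
    for k in (("A",614,9),("mid",601,-29)):
        m=(abs(D[...,2]-59.2)<1.5)&(np.hypot(D[...,0]-k[1],D[...,1]-k[2])<23); X=D[m]; print(n,k[0],m.sum(),X.min(0).round(1),X.max(0).round(1))
T=np.array([641.8,-21.3,133.7]); d=C-T
m=(np.hypot(d[...,0],d[...,1])<30)&(abs(d[...,2]+21)<2.5)&(d[...,0]>-2)
X=d[m]; E=[]
for y in np.arange(-17,20,1.5):
    s=X[abs(X[:,1]-y)<1]
    if len(s)>3: E.append([s[:,0].max(),y])
E=np.array(E); print("held, rel TCP",circ(E,20.)[:2],E.T.round(1)); print("yaw",np.degrees(yaw()))
# ledge/recess circle, yaw-101 view of the rim
for n in ("w4","w6"):
    D=cloud(np.load(n+".npz")); m=(abs(D[...,2]-95)<4); X=D[m][:,:2]; r=np.hypot(*(X-B).T); s=(r<88)&(r>76); print(n,"recess",circ(X[s])) 
    a=np.arctan2(*(X-B).T[::-1]); k=((a+np.pi)/(2*np.pi)*72).astype(int); 
    E=np.array([X[(k==i)&(r<105)][np.argmax(r[(k==i)&(r<105)])] for i in range(72) if ((k==i)&(r<105)&(r>88)).any()]); print("outer",circ(E,94.)[:2],len(E))
E
```

```text
w4 [611.3   9.4  73.6] 75
w4 [570.    2.4  73.4] 74
w4 [598.9 -29.2  73.6] 71
w4 [556.2 -37.2  73.4] 67
w4 [584.3 -69.8  73.4] 67
w4 A 651 [591.9 -13.6  57.7] [631.4  31.4  60.7]
w4 mid 605 [580.3 -48.9  57.7] [618.3  -6.2  60.7]
w5 [613.    9.1  73.5] 230
w5 [600.1 -29.5  73.4] 223
w5 A 1119 [ 5.958e+02 -1.000e-01  5.770e+01] [631.9  31.7  60.7]
w5 mid 170 [579.8 -39.7  57.8] [605.6 -22.5  60.7]
w6 [612.1   9.1  73.3] 186
w6 [557.2 -37.4  73.3] 152
w6 A 1014 [ 5.912e+02 -4.000e-01  5.770e+01] [631.4  31.9  60.7]
w6 mid 97 [579.3 -39.2  57.8] [587.1 -24.6  60.3]
held, rel TCP [-3.29949218  0.70224938] [[  6.1   8.9  10.4  11.8  13.3  13.6  15.   15.5  15.6  16.   16.4  16.4
   16.8  16.5  16.5  16.1  15.8  15.   14.5  13.4  12.3  11.3   9.8   7.8
    5.4]
 [-17.  -15.5 -14.  -12.5 -11.   -9.5  -8.   -6.5  -5.   -3.5  -2.   -0.5
    1.    2.5   4.    5.5   7.    8.5  10.   11.5  13.   14.5  16.   17.5
   19. ]]
yaw -78.9995675627214
w4 recess [597.66729173 -29.18343964  84.68599617]
outer [597.68106219 -29.45849371] 72
w6 recess [598.84968633 -29.33688359  84.25154149]
outer [597.43966438 -29.75390925] 41
```

```bash
python3 - <<'E'
from pp import *
s=np.array([643.4,-22.0]); c=corr(s,115); print(c-s); say("above"); hit=line(c,80,50,15); say("hit=%s"%hit)
if readout.current_tool_pos()[2]<83:
    gripper_to(OPEN); line(c,140); say("rel")
E
```

```text
[-0.32688523  0.15269758]
above t22.4 gap 0.113 F 39.0 [643.7 -22.2 115.6] [-0.  -0.3 -1.4]
hit=False t23.3 gap 0.112 F 39.6 [642.9 -21.2  80.3] [-3.6  2.   4.8]
rel t24.1 gap 0.352 F 0.0 [642.8 -21.6 139.7] [-0.8  0.7 -0.5]
```

```bash
python3 - <<'E'
from pp import *
go((590,-60),300,0); p=shot("wrist","w7")
for b in blobs(p,71.3,76,(540,660,-80,30),30): print(b[0],np.round(b[0][:2]-B,1),np.round(np.hypot(*(b[0][:2]-B)),1))
t=np.array([526.5,318.9]); go(t,200,np.radians(41)); a=yaw(); tx=np.array([-np.sin(a),np.cos(a)]); print("yaw",np.degrees(a))
for s in (-70,-100):
    line(t+s*tx,200); ctrl.dwell(.1); p=shot("wrist","w8"); T=readout.current_tool_pos(); print(np.round(T,1))
    for b in blobs(p,38,48,(490,570,280,360),20): print(b)
say("")
E
```

```text
[611.4   9.4  73.5] [13.6 38.8] 41.1
[569.9   2.6  73.5] [-27.9  32. ] 42.5
[638.6 -19.9  73.5] [40.8  9.5] 41.9
[599.1 -29.4  73.3] [1.3 0. ] 1.3
[556.3 -37.3  73.5] [-41.5  -7.9] 42.2
[584.3 -70.1  73.2] [-13.5 -40.7] 42.9
yaw 40.78674118045551
[571.3 267.5 199.9]
(array([528. , 319. ,  43.3]), np.int32(117), array([528. , 319.1]))
[591.  244.5 199.9]
(array([528. , 318.8,  43.3]), np.int32(136), array([528. , 318.8]))
 t28.0 gap 0.352 F 0.0 [591.  244.5 199.9] [0.3 0.2 0.2]
```

```bash
cat >> pp.py <<'E'
def held(p,T,lid,r=20.):
    "lid centre of the held tin relative to TCP, world xy, from the far edge seen past the fingers"
    C=cloud(p); a=yaw(); d=C-T; u=np.array([-np.sin(a),np.cos(a)]); w=np.array([np.cos(a),np.sin(a)])
    x=d[...,:2]@u; y=d[...,:2]@w
    m=(np.hypot(x,y)<r+10)&(abs(d[...,2]-lid)<2.5)&(x<2); E=[]
    for k in np.arange(-r+3,r-3,1.5):
        s=x[m&(abs(y-k)<1)]
        if len(s)>3: E.append([s.min(),k])
    c=circ(np.array(E),r)[:2]; print("held tool xy",c.round(2),len(E)); return c[0]*u+c[1]*w
E
python3 - <<'E'
from pp import *
r=np.radians
pick((528,318.9),49,r(41)); s=B+np.array([28.8,-31.5])
go(s,200,r(41)); c=corr(s,138); T=np.array(readout.current_tool_pos()); say("above"); p=shot("wrist","w9")
h=held(p,T,-21); print("held",h,"yaw",np.degrees(yaw()))
for b in blobs(p,71.3,76,(540,660,-80,30),30,600): print(b[0],np.round(b[0][:2]-B,1))
q=np.load("w6.npz"); 
E
```

```text
grip hit=False t29.5 gap 0.108 F 39.3 [529.1 318.9  50.5] [-0.6 -1.4  5.5]
above t32.2 gap 0.108 F 39.0 [628.  -60.8 139.9] [-0.4 -0.3 -0.2]
held tool xy [1.64 1.53] 8
held [0.08018657 2.24222729] yaw 41.0158892847343
[549.4  23.6  73.7] [-48.4  53. ]
[569.9   2.5  73.4] [-27.9  31.9]
[556.1 -37.1  73.4] [-41.7  -7.7]
[611.2   9.3  73.4] [13.4 38.7]
[650.2  18.7  73.8] [52.4 48.1]
[543.3 -76.5  73.7] [-54.5 -47.1]
[598.7 -29.2  73.4] [0.9 0.2]
[638.2 -20.   73.3] [40.4  9.4]
[584.2 -69.8  73.4] [-13.6 -40.4]
```

```bash
python3 - <<'E'
from pp import *
ctrl.dwell(.1); T=np.array(readout.current_tool_pos()); say(""); p=shot("wrist","w10"); C=cloud(p); a=yaw(); d=C-T
u=np.array([-np.sin(a),np.cos(a)]); w=np.array([np.cos(a),np.sin(a)]); x=d[...,:2]@u; y=d[...,:2]@w
m0=(np.hypot(x,y)<30)&(d[...,2]>-40)&(d[...,2]<-12); print(np.histogram(d[m0][:,2],np.arange(-40,-11,2)))
m=(np.hypot(x,y)<30)&(abs(d[...,2]+21)<3)
E=np.array([[x[m&(abs(y-k)<1)].min(),k] for k in np.arange(-19,20,1.5) if (m&(abs(y-k)<1)&(x<2)).sum()>2]); print(E.T.round(1)); print(circ(E,20.))
img=cv2.resize(p["pixels"][150:330,200:440],None,fx=3,fy=3,interpolation=cv2.INTER_CUBIC); k=cv2.resize(m[150:330,200:440].astype(np.uint8),None,fx=3,fy=3,interpolation=0); img[...,2]=np.where(k>0,np.maximum(img[...,2],150),img[...,2]); cv2.imwrite("pics/m10.png",img)
E
```

```text
t32.4 gap 0.111 F 39.0 [627.4 -61.  139.3] [-1.   0.  -1.3]
(array([  51,   51,   48,   39,   21,   47,   67,   60,  481, 1028,   57,
         22,   40,   49]), array([-40, -38, -36, -34, -32, -30, -28, -26, -24, -22, -20, -18, -16,
       -14, -12]))
[[  0.3 -18.3 -18.3 -18.3 -18.3 -18.6 -18.6 -17.6]
 [-19.   -4.   -2.5  -1.    0.5   2.    3.5   5. ]]
[-19.77114183 -19.4455709   20.        ]
```

View pics/m10.png

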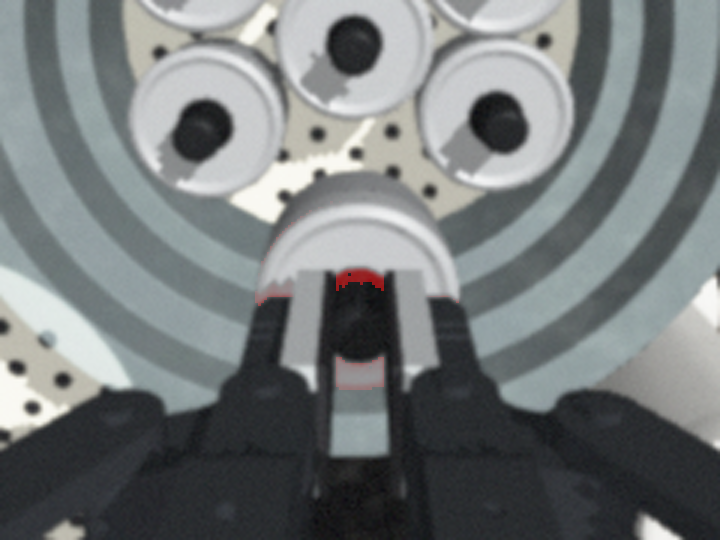

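```bash
sed -i 's/&(x<2); E=\[\]/\&(x>-2); E=[]/; s/s.min(),k\]/s.max(),k]/' pp.py; python3 - <<'E'
from pp import *
p=np.load("w10.npz"); T=np.array([627.4,-61.,139.3]); h=held(p,T,-21.5); print(h,T[:2]+h-B)
# same edge method on w10 neighbours: none needed; near edge
E
```

```text
held tool xy [1.51 0.1 ] 23
[-0.91575824  1.20125069] [ 28.68424176 -30.39874931]
```

```bash
python3 - <<'E'
from pp import *
s=np.array([627.1,-61.9]); c=corr(s,116); say("above"); hit=line(c,80,50,15); say("hit=%s"%hit)
if readout.current_tool_pos()[2]<83:
    gripper_to(OPEN); line(c,140); say("rel")
    go((590,-60),300,0); p=shot("wrist","w11")
    for b in blobs(p,68,90,(540,660,-80,30),30): print(b[0],np.round(b[0][:2]-B,1),np.round(np.hypot(*(b[0][:2]-B)),1))
    C=cloud(p); m=(abs(C[...,2]-5)<3)&(p["pixels"].min(2)>110)&(np.hypot(C[...,0]-583,C[...,1]+250)<100); X=C[m]; print("plate",X.mean(0),X.min(0),X.max(0))
    for b in blobs(p,18,35,(520,650,-330,-170),20): print(b)
    say("")
E
```

```text
above t32.8 gap 0.111 F 39.0 [627.5 -62.  116.7] [0.6 0.5 0.6]
hit=True t33.5 gap 0.106 F 39.5 [625.8 -62.   80.5] [-1.   1.   5.5]
rel t34.4 gap 0.354 F 0.0 [626.3 -61.6 139.6] [-0.3 -0.5 -0.4]
[545.9  24.   79.3] [-51.9  53.4] 74.5
[652.6  21.9  79.9] [54.8 51.3] 75.1
[611.3   9.4  73.3] [13.5 38.8] 41.1
[570.    2.6  73.3] [-27.8  32. ] 42.4
[638.4 -20.   73.1] [40.6  9.4] 41.7
[599.  -29.2  73.3] [1.2 0.2] 1.2
[556.3 -37.2  73.3] [-41.5  -7.8] 42.2
[624.4 -60.7  73.1] [ 26.6 -31.3] 41.1
[584.2 -69.6  73.2] [-13.6 -40.2] 42.4
[655.5 -74.5  77.6] [ 57.7 -45.1] 73.2
[542.7 -76.9  76.8] [-55.1 -47.5] 72.7
plate [ 588.19287675 -248.22498377    5.6913752 ] [ 533.1379582  -327.83175084    2.00632719] [ 644.82600448 -168.89293221    7.99112076]
(array([ 584.7, -246.6,   25.2]), np.int32(66), array([ 584.7, -246.6]))
 t35.2 gap 0.349 F 0.0 [589.1 -59.2 297.5] [0.4 0.2 0.4]
```

```bash
python3 - <<'E'
from pp import *
t=np.array([584.6,-246.5]); go(t,200,np.pi/2); a=yaw(); tx=np.array([-np.sin(a),np.cos(a)]); print("yaw",np.degrees(a))
line(t-60*tx,200); ctrl.dwell(.1); p=shot("wrist","w12")
for b in blobs(p,21,30,(540,630,-290,-200),20): print(b); k=b[0][:2]
C=cloud(p); X=C[(C[...,2]>60)&(C[...,1]<-160)&(C[...,1]>-300)&(C[...,0]<600)&(C[...,2]<130)]; print("box",X.max(0) if len(X) else 0)
pick(k,27,np.pi/2,70,200)
go(B,200,np.pi/2); c=corr(B,150); T=np.array(readout.current_tool_pos()); say("above"); p=shot("wrist","w13"); C=cloud(p); d=C-T
m=(abs(d[...,2]+22.5)<4)&(np.hypot(d[...,0],d[...,1])<95); X=d[m][:,:2]; r=np.hypot(*X.T); an=((np.arctan2(X[:,1],X[:,0])+np.pi)/(2*np.pi)*90).astype(int)
E=np.array([X[an==i][np.argmax(r[an==i])] for i in range(90) if ((an==i)&(r>70)).any()]); print("plate rel TCP",circ(E,80.)[:2],circ(E),len(E))
X=C[abs(C[...,2]-95)<3.5][:,:2]-B; r=np.hypot(*X.T); X=X[(r<105)&(r>88)]; r=np.hypot(*X.T); an=((np.arctan2(X[:,1],X[:,0])+np.pi)/(2*np.pi)*90).astype(int)
E=np.array([X[an==i][np.argmax(r[an==i])] for i in range(90) if (an==i).any()]); print("rim rel B",circ(E,94.)[:2],circ(E),len(E))
cv2.imwrite("pics/m13.png",p["pixels"])
E
```

```text
yaw -89.83704484552936
(array([ 584.1, -248.9,   26.3]), np.int32(138), array([ 584.1, -248.9]))
box [ 477.88026301 -182.36903626  104.78580685]
grip hit=False t38.3 gap 0.122 F 68.5 [ 585.3 -248.9   29. ] [-0.4  0.1  6.6]
above t40.5 gap 0.122 F 68.3 [598.9 -30.6 151.6] [ 0.2 -0.6 -1.7]
plate rel TCP [-1.37030879  0.84376889] [-1.31425553  0.84360962 79.94649049] 60
rim rel B [-0.61429838 -0.3368744 ] [-7.38235070e-02 -3.46234175e-01  9.35722297e+01] 42
```

View pics/m13.png

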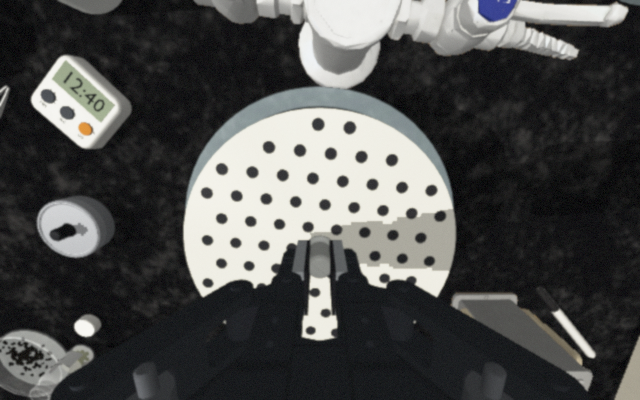

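```bash
python3 - <<'E'
from pp import *
s=np.array([598.8,-30.6]); c=corr(s,122); say("above"); hit=line(c,106.5,50,12); ctrl.dwell(.1); say("hit=%s"%hit)
E
```

```text
above t41.0 gap 0.124 F 68.4 [599.5 -30.8 123.1] [ 0.9  0.6 -2.5]
hit=True t41.4 gap 0.127 F 68.9 [599.  -30.5 109. ] [-1.7  0.4  4.4]
```

```bash
python3 - <<'E'
from pp import *
gripper_to(OPEN); line(readout.current_tool_pos()[:2],170,200)
go((590,-60),300,0); p=shot("wrist","w14"); C=cloud(p); d=C-np.array([*B,0]); r=np.hypot(d[...,0],d[...,1])
m=(abs(d[...,2]-85)<4)&(r<76)&(p["pixels"].min(2)>100); X=C[m]; A=np.c_[X[:,:2]-B,np.ones(len(X))]; print("plane",np.linalg.lstsq(A,X[:,2],rcond=None)[0])
for b in blobs(p,100,112,(560,640,-70,10),20): print(b)
say("")
pick((568.5,217.2),45.5,0,40,200); s=B+np.array([0.5,45]); go(s,200,0); c=corr(s,145); T=np.array(readout.current_tool_pos()); say("above")
p=shot("wrist","w15"); h=held(p,T,-21.5,30.); print("tin rel plate centre",T[:2]+h-B)
E
```

```text
plane [2.02242869e-04 7.23640292e-04 8.58280850e+01]
(array([597.9, -29. , 106.2]), np.int32(121), array([597.9, -29. ]))
 t43.4 gap 0.353 F 0.0 [589.5 -59.6 298.7] [-0.   0.2  0.5]
grip hit=False t45.6 gap 0.107 F 39.2 [568.6 219.2  47. ] [2.1 0.  3.7]
above t47.7 gap 0.104 F 39.0 [599.6  16.1 146.6] [ 0.6 -0.3 -0.8]
held tool xy [-2.97 -0.29] 36
tin rel plate centre [ 1.50184745 42.54788564]
```

```bash
python3 - <<'E'
from pp import *
s=B+np.array([0.5,46.8]); c=corr(s,140); hit=line(c,129.5,40,8); ctrl.dwell(.1); say("hit=%s"%hit)
gripper_to(OPEN); line(readout.current_tool_pos()[:2],200,200); go((590,-60),300,0); ctrl.dwell(.2); p=shot("wrist","w16"); C=cloud(p)
for b in blobs(p,100,114,(540,660,-80,60),20): print("knob" if 0 else "100-114",b)
for b in blobs(p,118,130,(540,660,-80,60),20): print("tin",b)
X=C[(abs(C[...,2]-110)<3)&(np.hypot(C[...,0]-B[0],C[...,1]-B[1]-44)<28)]; X=X[np.hypot(*(X[:,:2]-X[:,:2].mean(0)).T)<26]
print("lid plane",np.linalg.lstsq(np.c_[X[:,:2]-B,np.ones(len(X))],X[:,2],rcond=None)[0],X[:,2].mean(),len(X))
X=C[(abs(C[...,2]-85)<3)&(np.hypot(C[...,0]-B[0],C[...,1]-B[1])<76)&(p["pixels"].min(2)>100)]; print("plate plane",np.linalg.lstsq(np.c_[X[:,:2]-B,np.ones(len(X))],X[:,2],rcond=None)[0])
say("")
E
```

```text
hit=True t48.5 gap 0.108 F 41.0 [600.1  17.2 132. ] [3.  0.6 2.6]
100-114 (array([597.6, -29.1, 106.2]), np.int32(120), array([597.6, -29.1]))
tin (array([598.5,  14. , 124.3]), np.int32(107), array([598.5,  14. ]))
lid plane [-3.90506886e-04  1.12571258e-03  1.09624178e+02] 109.67500177590502 1768
plate plane [3.44650366e-04 5.11089059e-04 8.58152678e+01]
 t50.1 gap 0.349 F 0.0 [589.5 -58.4 298.2] [-0.9  0.7 -0.8]
```

View pics/w16.png

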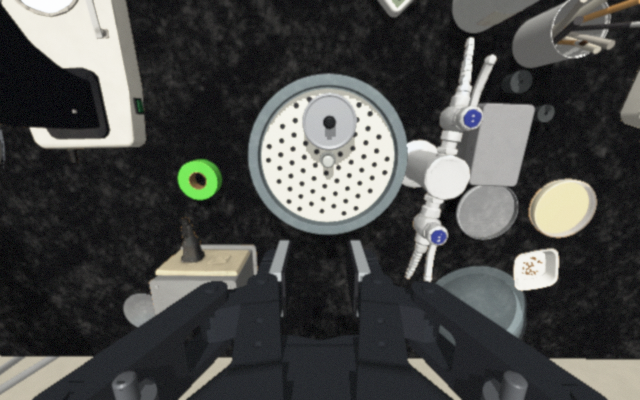

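The picture shows the plate flat in its recess (centre about row 155, column 328) and the wide tin upright beside the knob (row 122, column 329), with nothing else disturbed. I'm handing it in.

```bash
python3 -c "
from h import *
print(ctrl.finish_job())"
```

```text
the job is handed in; nothing more can be done
None
```

The job is handed in at about 50 s of the 70 s allowed: all seven small tins are in the well, the plate is level on its ledge and the wide tin stands on it about 43 mm from the centre; the hand-in call returned no verdict.

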